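# Release the ratchet pawl and draw back the sausage filler's piston bar

## Robot

A 6-joint arm with a two-finger parallel gripper is mounted at the origin on the work surface. World frame = base frame: x ahead of the robot, y to its left, z up, the work surface at z = 0. Lengths are in m, angles in degrees, forces in N, time in s.
With the tool pointing down it reaches from about 0.3 to 0.75 m from the base axis. Payload 8.5 kg.
Tool frame: the origin (TCP) lies at the very end of the fingers, on their centre line; the grasp point (between the pads) lies 19 mm behind it (env.tcp_to_grasp is the distance from the TCP to the grasp point, in m); z points along the fingers, y is the line along which they close (so a half turn about z gives the same grasp; the last joint's range is limited). The gripper opens to 85 mm and grips with 20 to 120 N. Pads are 22 mm wide; open, the fingers measure 114 mm over their backs; the gripper's body (76 mm by 85 mm) begins 54 mm behind the grasp point. The pads swing forward as they close: fully open they stand 13 mm farther back than shut.
Start: joints at [-12.336, 21.807, 74.336, -0, 83.858, -12.336], TCP at [0.55, 0, 0.231] pointing down, gripper open.
Joint ranges: [-178.18, 178.18], [-50.72, 133.34], [12.68, 142.11], [-81.47, 261.47], [9.98, 163.14], [-165.26, 165.26]. Speed limits (degrees/s): [136.94, 136.94, 180, 180, 180, 180].

## Interface

Orientations are given as a 3x3 rotation matrix whose columns are the frame's x, y, z axes.
In Python, from rig import status, get_image, env gives the robot as it stands.
- The arm moves only by the shell command python3 -m handwheel 'ROWS' [FORCE]. ROWS is text: rows parted by semicolons, each of 7 numbers parted by spaces: the shift along the world's x, y, z in cm, then the turn, a rotation vector about the world's x, y, z in degrees, then the opening, from 0 (shut) to 1 (fully open). In form: dx dy dz wx wy wz gripper; .... A call has 1 to 8 rows; each row is the pose to reach, as a shift and turn from the pose commanded when the call began; what a row does not reach only later rows make up. A row lasts 1/12 s, in which the tool goes at most 41.7 mm and 7.16 degrees, less where a joint would pass 70% of its speed; a pose out of reach is approached as far as the arm can. A call with a gripper value outside its range is refused whole. The fingers move at their own pace and stop on an object; FORCE is the grip in N (left out, the last holds). Time passes only in rows, so rows that repeat a pose let the fingers close. It gives the time, the measured TCP pose, the force, the opening and the grip force at its end, in the units of the state.
- status.observe(): the state, without advancing time (a new reading comes with each control period).
- get_image(name): name is "scene" or "side" or "wrist"; returns a dict with "color" (480x640x3 uint8, red, green, blue), "vertical_fov" (degrees; the focal length in pixels is half the picture's height over the tangent of half this angle, whatever the lens; pixels are square), "cx", "cy" (the principal point, pixels), "xyz" and "orientation" of the camera in the world. Camera axes: x right, y down, z forward; pixel columns grow to the right and rows downward; lengths in m; the calibration is good to about 2 mm. A picture is of the moment at which its call begins. There is no depth.
- env.close_job(): hands the job in; it is judged then, once.
The state is a dict: "time_s": time; "q": joint angles; "qvel": joint speeds; "joint_efforts": joint torques, N m; "position": TCP position; "tool_rot": TCP orientation; "ft_force": force on the tool from outside, world axes, zero at the start; "wrist_torque": the same for the moment, N m; "grip_width": finger opening in m; "gripper_force": force on a finger pad.
Only numpy, scipy, OpenCV 4.12 (cv2) and the standard library are available. Lean on these libraries where they do the work, as an engineer would, in place of code of your own. Each camera call takes 0.05 s, during which the arm holds its last target. There are 200 camera calls.

## Task

The sausage filler has to be refilled. Throw its holding pawl right back off the toothed bar so that it stays back by itself, draw the bar by its end knob as far back as it goes, then drop the pawl down into the teeth again. Do not force the bar while the pawl is down, and leave the hand lever and the things standing round the machine where they are.

Things in the scene. Friction and masses are not known exactly. Their poses are not given: they have to be found in the camera images.
- filler: Bench sausage filler fixed on the counter: cast foot, steel barrel (diameter 80 mm) with nozzle, upright end plate (92 mm wide, at x 93 to 107 mm, top at 146 mm), and behind it a 32 mm wide channel (x -15 to 93 mm, top at 96 mm) for the toothed bar. Origin: on the counter under the pawl's pivot pin. x points to the nozzle, y sideways, z up; the bar is drawn out towards -x.
- pawl (a joint): Holding pawl, steel finger 10 mm wide, hinged about y at point pawl_pin; rad. 0 = down, nose between two teeth (up to 0.15 if it rests on a tooth); grows as its knob goes up and back towards -x, stop at 2.0. Swings freely, 0.11 kg, no spring: falls into the teeth by its weight, but beyond about 1.6 it flops back to the stop and stays. While down it blocks drawing the bar out, not pushing it in.
- pawl_pin (a point): Pawl's pivot pin, lying along the filler's y, at (0, 0, 115 mm) in the filler's frame, held between two cheeks (39 mm over the bolt heads, up to 123 mm above the counter).
- pawl_knob (a point): Centre of the bright metal ball knob (20 mm diameter) on the pawl's free end, 57 mm from the pin; in the filler's frame (54, 0, 133 mm) when down, (-39, 0, 157 mm) when thrown back. Free at both sides: pinch it across y (the ball turns between the pads). The hand lever leans over it: a gripper coming straight down meets the lever, so lean it 25 to 45 degrees back towards -x.
- bar (a joint): Toothed steel bar, 16 x 16 mm, with the piston on its hidden end; teeth on top, 10 mm pitch, 6 mm high. Value in m: how far it is drawn out towards -x; 0 = piston at the nozzle, 0.150 = fully back at its stop. About 3 N of friction; stays where it is left.
- bar_knob (a point): Centre of the bar's bright metal pull knob, a drum 32 mm in diameter and 24 mm long, axis along the filler's x, on the bar's outer end; at (-35 mm minus bar value, 0, 85 mm) in the filler's frame. Fingers have free room beside, above and below it.
- lever (a joint): Hand feed lever, rad; starts near 0, at rest about 15 degrees from vertical, leaning back towards -x over the pawl; grows as it is pulled further to -x. Stiff (0.6 N m). To be left alone. Pivot on top of the end plate at (100, 0, 150 mm) in the filler's frame, blade 16 x 14 mm.
- lever_grip (a point): Middle of the lever's black grip (26 mm in diameter, 60 mm long), 157 mm from the lever's pivot.
- mug: Bystander: white mug, 82 mm in diameter, 95 mm high, handle on its own +y side; origin at the centre of its underside.
- jar: Bystander: glass jar with steel lid, 68 mm in diameter, 115 mm high; origin at the centre of its underside.
- mill: Bystander: dark wooden pepper mill, 58 mm in diameter, 160 mm high; origin at the centre of its underside.

How it is judged (in metres and radians):
On the way, in this order (a step that is already met when the one before it is completed fails the run):
1. the pawl is thrown back and stays there, let go, with the bar not yet drawn (within 12 mm of its start) (value of joint pawl above 1.75 rad and distance of bar_knob from where it was at the start of the episode below 0.012 m and contact force between pawl and the fingers below 0.1 N), for 0.2 s.
2. the bar is drawn fully back (at least 143 of 150 mm), the pawl still clear of it (value of joint bar above 0.143 m and value of joint pawl above 0.5 rad), for 0.2 s.
At the end, for the whole second after the job is handed in: The bar is drawn back to within 10 mm of its stop (joint bar above 0.140 m) and the pawl lies down in the teeth (joint pawl below 0.22 rad), both at rest and let go, the lever's grip within 40 mm of where it stood (value of joint bar above 0.14 m and value of joint pawl below 0.22 rad and velocity of joint bar below 0.01 m/s and velocity of joint pawl below 0.1 rad/s and distance of lever_grip from where it was at the start of the episode below 0.04 m); the robot touches nothing.
It fails at once if the bar is pulled hard (over 60 N) against the lowered pawl (contact force between bar and pawl above 60 N and contact force between bar and the fingers above 5 N).
It fails at once if the hand lever is moved by more than 40 mm at its grip (distance of lever_grip from where it was at the start of the episode above 0.04 m).
It fails at once if a bystander (mug, jar or mill) is moved by more than 30 mm (distance of any of mug, jar, mill from where it was at the start of the episode above 0.03 m).
It also fails if it takes over 59 s, if anything falls off the work surface, if the arm or the gripper's body presses on something with over 40 N, if the wrist force passes 120 N, or if a joint passes its speed limit or range.

## Working session

There is one attempt and no reset: what is moved stays moved. The work goes in short steps, Python scripts to look and compute and a shell command to move; the robot and the scene stay as the last step left them, time stands still between calls to the robot, and variables do not carry over. Pictures are saved under pics/ and viewed, at most 11 in all, crops included, and the job is handed in when it is done.

```bash
ls; mkdir -p pics; cat > h.py <<'E'
import numpy as np, cv2
from rig import status, get_image, env
def snap(n,fn=None):
    im=get_image(n)
    if fn: cv2.imwrite('pics/'+fn,im['color'][:,:,::-1])
    return im
def ray(im,u,v):
    f=240/np.tan(np.radians(im['vertical_fov']/2))
    d=np.array(im['orientation'])@np.array([(u-im['cx'])/f,(v-im['cy'])/f,1])
    return np.array(im['xyz']),d/np.linalg.norm(d)
def onz(im,u,v,z):
    o,d=ray(im,u,v); return o+d*(z-o[2])/d[2]
def two(a,ua,b,ub):
    o,d=ray(a,*ua);p,e=ray(b,*ub)
    t=np.linalg.lstsq(np.c_[d,-e],p-o,rcond=None)[0]
    x,y=o+d*t[0],p+e*t[1]; return (x+y)/2,np.linalg.norm(x-y)
def proj(im,P):
    f=240/np.tan(np.radians(im['vertical_fov']/2))
    c=np.array(im['orientation']).T@(np.array(P)-im['xyz']); return c[0]/c[2]*f+im['cx'],c[1]/c[2]*f+im['cy']
E
python3 - <<'E'
from h import *
for n in('scene','side'):
    im=snap(n,n+'0.png');print(n,im['xyz'],im['vertical_fov'],np.round(im['orientation'],2).tolist())
print(env.tcp_to_grasp,status.observe()['time_s'])
E
```

```text
pics
scene [ 1.35353265 -0.29220606  1.11844595] 48.39433299496005 [[0.33, 0.7, -0.63], [0.95, -0.25, 0.21], [-0.01, -0.67, -0.74]]
side [ 0.20649091 -0.83683245  0.82441893] 49.37747976108792 [[0.92, -0.22, 0.33], [-0.4, -0.53, 0.75], [0.02, -0.82, -0.58]]
0.0187 0.1
```

View pics/scene0.png

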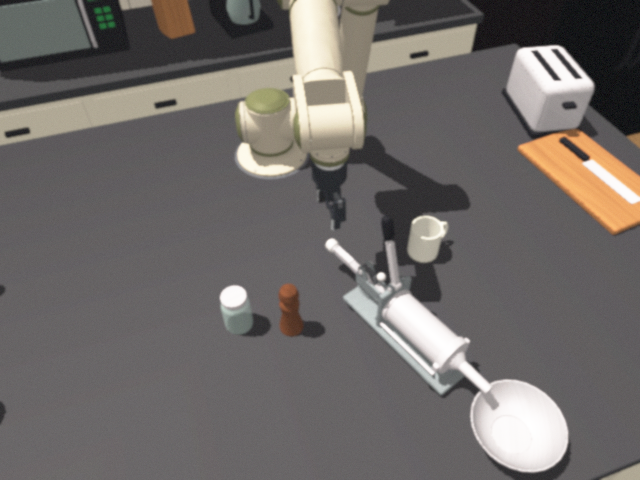

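View pics/side0.png

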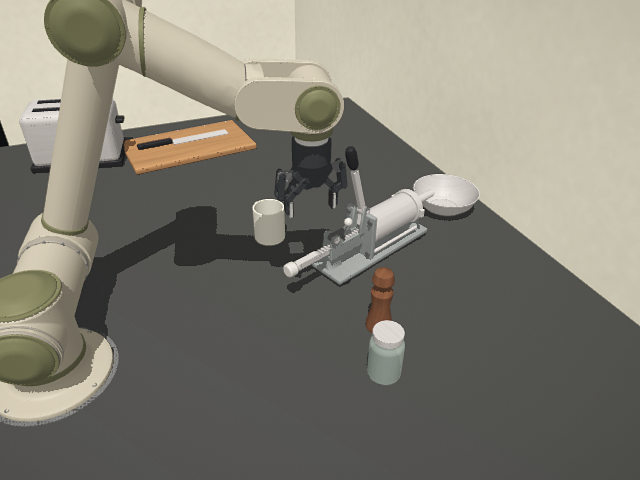

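The scene view shows the bar knob at about (332,245) and the pawl knob at (381,278). In the side view they are at (291,269) and (348,222). The lever leans back over the pawl, and the mug, jar and mill stand clear.

```bash
python3 - <<'E'
from h import *
a=snap('scene');b=snap('side')
for n,p,q in(('bark',(332,245),(291,269)),('pawlk',(381,278),(348,222)),('levertop',(388,220),(351,150)),('barrel far top',(465,345),(415,195))):
    print(n,two(a,p,b,q))
for n,im,p,z in(('mug',a,(425,225),.095),('jar',a,(234,296),.115),('mill',a,(289,290),.155),('jar',b,(388,331),.115),('mill',b,(384,273),.155),('mug',b,(268,206),.095)): print(n,onz(im,*p,z))
for n,im,(u,v) in(('A',a,(365,265)),('B',b,(335,235))):
    c=im['color'][v-50:v+50,u-65:u+65,::-1]
    cv2.imwrite(f'pics/c{n}.png',cv2.resize(c,None,fx=6,fy=6,interpolation=cv2.INTER_CUBIC))
E
python3 -c "
import cv2,numpy as np
a=cv2.imread('pics/cA.png');b=cv2.imread('pics/cB.png')
cv2.imwrite('pics/cAB.png',cv2.resize(np.vstack([a,b]),(520,600*4//3))[:600*4//3]) 
cv2.imwrite('pics/cAB.png',cv2.resize(np.hstack([a,b]),(800,308)))"
```

```text
bark (array([0.51185139, 0.02044721, 0.08785427]), np.float64(0.00016293338783247626))
pawlk (array([0.68070133, 0.08059713, 0.13313681]), np.float64(0.0029560417457069614))
levertop (array([0.67782213, 0.0810266 , 0.32269504]), np.float64(1.4621976460644868e-05))
barrel far top (array([0.90752738, 0.16621701, 0.12273791]), np.float64(0.028263171407891825))
mug [0.53338167 0.27188503 0.095     ]
jar [ 0.60550566 -0.25318535  0.115     ]
mill [ 0.65992265 -0.1353717   0.155     ]
jar [ 0.60400472 -0.25225877  0.115     ]
mill [ 0.65311202 -0.14063536  0.155     ]
mug [0.54480577 0.2798735  0.095     ]
```

View pics/cAB.png

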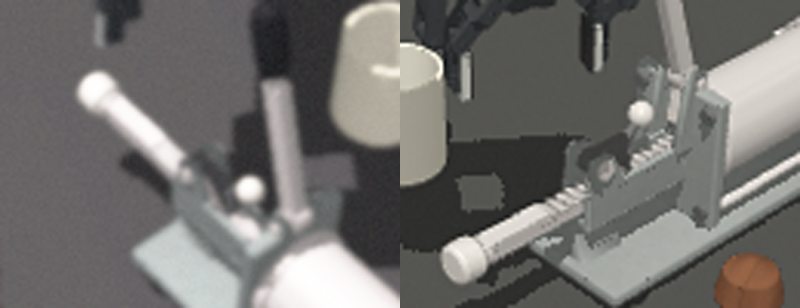

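The close crops confirm it: ball at scene (381,276) and side (348,221), drum at scene (331.5,244.6) and side (290,269). The bar starts drawn out about 90 mm.

```bash
cat >> h.py <<'E'
from scipy.spatial.transform import Rotation as R
def goal(grasp,yaw,lean):
    """shift cm and rotvec deg from the present pose to put the grasp point there"""
    s=status.observe();R0=np.array(s['tool_rot']);y=np.radians(yaw);l=np.radians(lean)
    ex=np.array([np.cos(y),np.sin(y),0]);tz=np.sin(l)*ex-np.cos(l)*np.array([0,0,1])
    best=None
    for sg in(1,-1):
        ty=sg*np.array([-ex[1],ex[0],0]);T=np.c_[np.cross(ty,tz),ty,tz]
        r=R.from_matrix(T@R0.T).as_rotvec(degrees=True)
        if best is None or np.linalg.norm(r)<np.linalg.norm(best): best=r
    tcp=np.array(grasp)+tz*env.tcp_to_grasp
    return np.round((tcp-s['position'])*100,2),np.round(best,1)
E
python3 - <<'E'
from h import *
a=snap('scene');b=snap('side')
K,e1=two(a,(331.5,244.6),b,(290.1,269.2));P,e2=two(a,(381.2,276.4),b,(348,221.4))
print(K,e1,P,e2);d=P-K;yaw=np.degrees(np.arctan2(d[1],d[0]));print(yaw,np.hypot(*d[:2]))
print(np.round(status.observe()['tool_rot'],2))
l=np.radians(35);ex=np.array([np.cos(np.radians(yaw)),np.sin(np.radians(yaw)),0]);tz=np.sin(l)*ex-np.cos(l)*np.array([0,0,1])
for k in(.09,.05,0):print(k,goal(P-k*tz,yaw,35))
E
```

```text
[0.50981963 0.0200072  0.08788319] 0.0009112586902685983 [0.67965954 0.08067028 0.13613307] 0.0005150548324705126
19.65560956194966 0.18034855989385917
[[ 0.  1. -0.]
 [ 1. -0.  0.]
 [ 0. -0. -1.]]
0.09 (array([ 9.13,  6.69, -3.66]), array([ 30.4, -21.5, -68. ]))
0.05 (array([11.29,  7.46, -6.93]), array([ 30.4, -21.5, -68. ]))
0 (array([ 13.99,   8.43, -11.03]), array([ 30.4, -21.5, -68. ]))
```

```bash
python3 -m handwheel '0 0 0 12 -8 -30 1;0 0 0 15 -11 -34 1;0 0 0 15 -11 -34 1;0 0 0 15 -11 -34 1;0 0 0 15 -11 -34 1;0 0 0 15 -11 -34 1' 
python3 - <<'E'
from h import *
P=np.array([.6797,.0807,.1345]);yaw=19.66
l=np.radians(35);ex=np.array([np.cos(np.radians(yaw)),np.sin(np.radians(yaw)),0]);tz=np.sin(l)*ex-np.cos(l)*np.array([0,0,1])
print(goal(P-.09*tz,yaw,35),status.observe()['q'])
E
```

```text
time_s: 0.8
position: [0.5494, -0.0003, 0.2312]
tool_rot: [[0.53, 0.809, 0.255], [0.793, -0.579, 0.188], [0.3, 0.102, -0.949]]
ft_force: [0.8, 0.3, 0.0]
grip_width: 0.0849
gripper_force: 0.0
(array([ 9.18,  6.72, -3.83]), array([ 15.4, -10.6, -33.6])) [-19.73964293  16.06397013  85.42259037  16.40514531  68.81802364
  10.27973941]
```

```bash
python3 -m handwheel '2 1.5 0 15.4 -10.6 -33.6 1;4 3 -1 15.4 -10.6 -33.6 1;7 5 -2 15.4 -10.6 -33.6 1;9.2 6.7 -3.8 15.4 -10.6 -33.6 1;9.2 6.7 -3.8 15.4 -10.6 -33.6 1;9.2 6.7 -3.8 15.4 -10.6 -33.6 1;9.2 6.7 -3.8 15.4 -10.6 -33.6 1' 
python3 - <<'E'
from h import *
P=np.array([.6797,.0807,.1345]);yaw=19.66
l=np.radians(35);ex=np.array([np.cos(np.radians(yaw)),np.sin(np.radians(yaw)),0]);tz=np.sin(l)*ex-np.cos(l)*np.array([0,0,1])
w=snap('wrist','w1.png');print(goal(P,yaw,35),proj(w,P),[proj(w,P-[0.054*ex[0],.054*ex[1],.02])])
E
```

```text
time_s: 1.38
position: [0.6412, 0.0677, 0.1923]
tool_rot: [[0.771, 0.341, 0.537], [0.28, -0.94, 0.194], [0.571, 0.001, -0.821]]
ft_force: [-0.5, 0.3, 0.5]
grip_width: 0.0853
gripper_force: 0.0
(array([ 4.81,  1.7 , -7.39]), array([ 0.2, -0.1, -0.4])) (np.float64(322.2686748401286), np.float64(255.7287337021029)) [(np.float64(321.8429418834515), np.float64(364.6586610134533))]
```

View pics/w1.png

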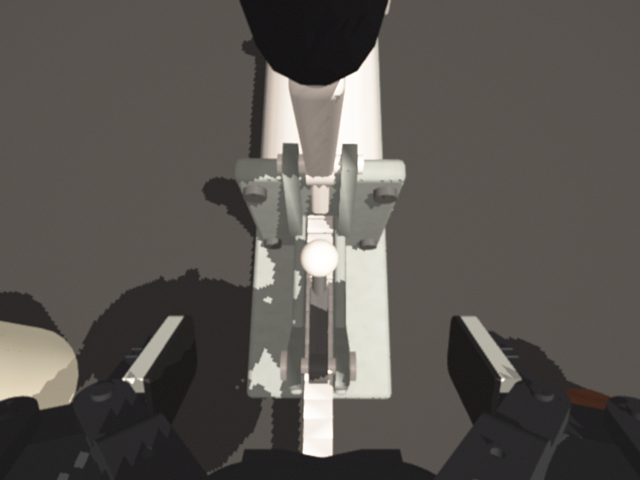

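The wrist view shows the ball at (319,258), against a prediction of (322,256). It is centred between the fingers, and the lever is ahead and clear.

```bash
python3 -m handwheel '1.6 0.6 -2.5 0 0 0 1;3.2 1.1 -4.9 0 0 0 1;4.8 1.7 -7.4 0 0 0 1;4.8 1.7 -7.4 0 0 0 1;4.8 1.7 -7.4 0 0 0 0.5;4.8 1.7 -7.4 0 0 0 0;4.8 1.7 -7.4 0 0 0 0;4.8 1.7 -7.4 0 0 0 0' 30;  python3 -m handwheel '0 0 0 0 0 0 0;0 0 0 0 0 0 0;0 0 0 0 0 0 0;0 0 0 0 0 0 0;0 0 0 0 0 0 0'
python3 - <<'E'
from h import *
snap('wrist','w2.png')
th0=np.arctan2(18,54);ex=np.array([.9417,.3364])
for a in(.25,.5,.75,1,1.25,1.5,1.75,1.9,2.0):
    dx=57*(np.cos(th0+a)-np.cos(th0));dz=57*(np.sin(th0+a)-np.sin(th0));print(a,np.round([dx*ex[0]/10,dx*ex[1]/10,dz/10],2))
E
```

```text
time_s: 2.1
position: [0.6901, 0.0837, 0.1212]
tool_rot: [[0.769, 0.342, 0.541], [0.282, -0.94, 0.193], [0.574, 0.004, -0.819]]
ft_force: [0.5, -0.6, -0.9]
grip_width: 0.0388
gripper_force: 0.0
time_s: 2.52
position: [0.6891, 0.0861, 0.1206]
tool_rot: [[0.77, 0.344, 0.538], [0.282, -0.939, 0.197], [0.573, 0.0, -0.82]]
ft_force: [-5.0, 9.2, 7.3]
grip_width: 0.0176
gripper_force: 29.1
0.25 [-0.58 -0.21  1.28]
0.5 [-1.44 -0.51  2.37]
0.75 [-2.52 -0.9   3.2 ]
1 [-3.77 -1.35  3.72]
1.25 [-5.1  -1.82  3.9 ]
1.5 [-6.43 -2.3   3.72]
1.75 [-7.67 -2.74  3.2 ]
1.9 [-8.34 -2.98  2.73]
2.0 [-8.75 -3.13  2.36]
```

View pics/w2.png

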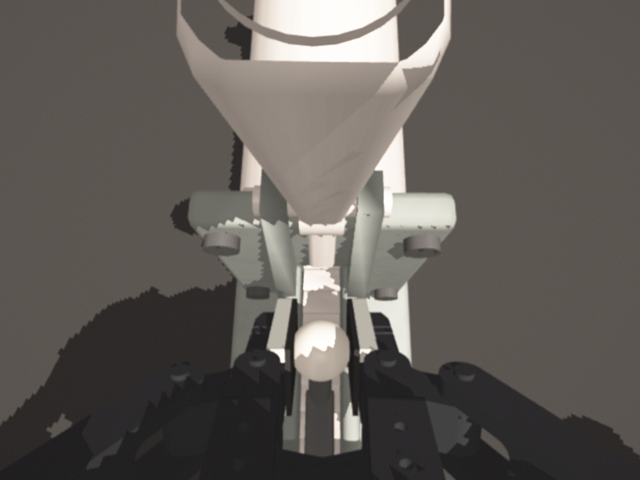

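The ball is pinched between the pads, around (320,350). Next I throw it along its arc.

```bash
python3 -m handwheel '-0.2 -0.1 0.6 0 0 0 0;-0.6 -0.2 1.3 0 0 0 0;-1 -0.35 1.9 0 0 0 0;-1.45 -0.5 2.4 0 0 0 0;-2 -0.7 2.8 0 0 0 0;-2.5 -0.9 3.2 0 0 0 0;-3.1 -1.1 3.5 0 0 0 0;-3.8 -1.35 3.7 0 0 0 0'; python3 -m handwheel '-0.7 -0.25 0.15 0 0 0 0;-1.35 -0.5 0.2 0 0 0 0;-2 -0.7 0.15 0 0 0 0;-2.7 -0.95 0 0 0 0 0;-3.3 -1.15 -0.2 0 0 0 0;-3.9 -1.4 -0.5 0 0 0 0;-4.4 -1.55 -0.85 0 0 0 0;-4.4 -1.55 -0.85 0 0 0 0'
python3 - <<'E'
from h import *
snap('wrist','w3.png');s=snap('side','s3.png')
E
```

```text
time_s: 3.23
position: [0.6506, 0.0725, 0.1565]
tool_rot: [[0.771, 0.344, 0.536], [0.282, -0.939, 0.197], [0.571, -0.001, -0.821]]
ft_force: [-0.4, 10.4, 0.1]
grip_width: 0.0176
gripper_force: 29.3
time_s: 3.9
position: [0.606, 0.0567, 0.1478]
tool_rot: [[0.771, 0.344, 0.536], [0.282, -0.939, 0.197], [0.571, -0.001, -0.821]]
ft_force: [-3.3, 10.3, 1.7]
grip_width: 0.0178
gripper_force: 29.3
```

View pics/w3.png

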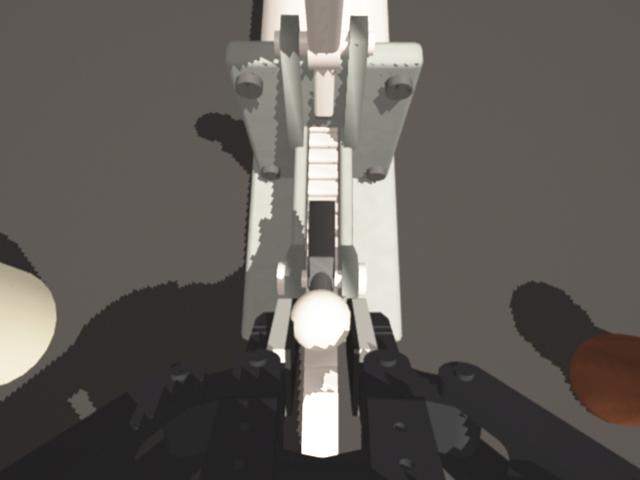

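The pawl is back, with the ball at (320,320) behind the pin and teeth visible in the slot. I release it and withdraw.

```bash
python3 -m handwheel '-0.3 -0.1 -0.2 0 0 0 0;-0.3 -0.1 -0.2 0 0 0 1;-0.3 -0.1 -0.2 0 0 0 1;-0.3 -0.1 -0.2 0 0 0 1;-0.3 -0.1 -0.2 0 0 0 1;-0.3 -0.1 -0.2 0 0 0 1;-0.3 -0.1 -0.2 0 0 0 1;-0.3 -0.1 -0.2 0 0 0 1';python3 -m handwheel '0 0 0 0 0 0 1;0 0 0 0 0 0 1;-1.6 -0.6 2.5 0 0 0 1;-3.2 -1.2 5 0 0 0 1;-4.3 -1.6 6.6 0 0 0 1;-4.3 -1.6 6.6 0 0 0 1'
python3 - <<'E'
from h import *
w=snap('wrist','w4.png');b=snap('side','s4.png');a=snap('scene','c4.png')
K=np.array([.5098,.0200,.087]);print(goal(K+[0,0,.06],19.66,0),goal(K,19.66,0))
E
```

```text
time_s: 4.67
position: [0.6051, 0.0539, 0.1458]
tool_rot: [[0.77, 0.341, 0.539], [0.281, -0.94, 0.193], [0.572, 0.003, -0.82]]
ft_force: [-0.0, 0.3, 0.3]
grip_width: 0.0851
gripper_force: 0.0
time_s: 5.17
position: [0.5617, 0.0374, 0.2152]
tool_rot: [[0.767, 0.341, 0.543], [0.282, -0.94, 0.192], [0.576, 0.006, -0.818]]
ft_force: [0.4, -0.7, -0.0]
grip_width: 0.0853
gripper_force: 0.0
(array([-5.23, -1.81, -8.29]), array([-11.7,  32.9,  -0.3])) (array([ -5.23,  -1.81, -14.29]), array([-11.7,  32.9,  -0.3]))
```

View pics/s4.png

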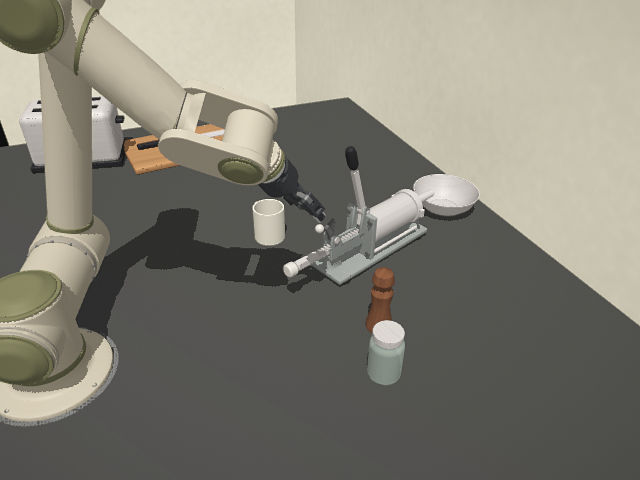

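The pawl rests thrown back with its ball at (320,229), and the bar knob at (291,269) has not moved. Next I go upright over the drum.

```bash
python3 -m handwheel '-2 -0.7 1 -6 16 0 1;-4 -1.4 0 -11.7 32.9 -0.3 1;-5.2 -1.8 -1 -11.7 32.9 -0.3 1;-5.2 -1.8 -4 -11.7 32.9 -0.3 1;-5.2 -1.8 -6 -11.7 32.9 -0.3 1;-5.2 -1.8 -6 -11.7 32.9 -0.3 1;-5.2 -1.8 -6 -11.7 32.9 -0.3 1'
python3 - <<'E'
from h import *
w=snap('wrist','w5.png')
K=np.array([.5098,.0200,.087]);print(proj(w,K),goal(K,19.66,0))
E
```

```text
time_s: 5.9
position: [0.5103, 0.0209, 0.1497]
tool_rot: [[0.941, 0.339, -0.003], [0.339, -0.941, 0.002], [-0.002, -0.003, -1.0]]
ft_force: [-0.9, -0.7, 0.2]
grip_width: 0.0852
gripper_force: 0.0
(np.float64(322.4697917135789), np.float64(263.5503853164721)) (array([-0.03, -0.05, -8.27]), array([-0.1,  0. , -0.1]))
```

View pics/w5.png

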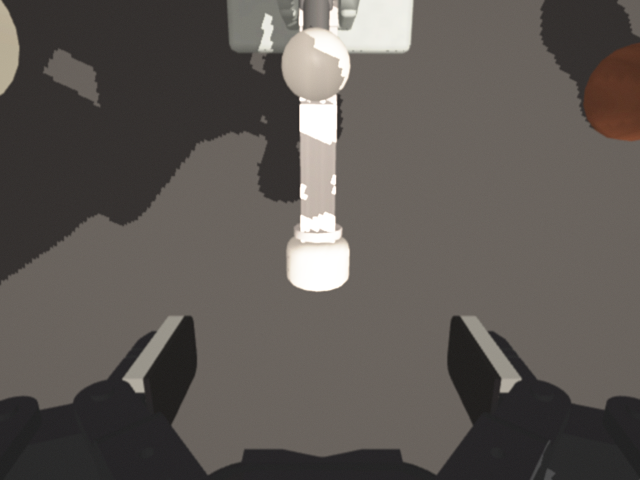

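The drum is at (318,262), about 1 mm off to the left. I descend and grip.

```bash
python3 -m handwheel '0 0.1 -2.8 0 0 0 1;0 0.1 -5.6 0 0 0 1;0 0.1 -8.4 0 0 0 1;0 0.1 -8.4 0 0 0 1;0 0.1 -8.4 0 0 0 0;0 0.1 -8.4 0 0 0 0;0 0.1 -8.4 0 0 0 0;0 0.1 -8.4 0 0 0 0' 40; python3 -m handwheel '0 0 0 0 0 0 0;0 0 0 0 0 0 0;0 0 0 0 0 0 0;0 0 0 0 0 0 0'; python3 -m handwheel '-0.6 -0.2 0 0 0 0 0;-1.4 -0.5 0 0 0 0 0;-2.3 -0.8 0 0 0 0 0;-3.1 -1.1 0 0 0 0 0;-4 -1.4 0 0 0 0 0;-4.7 -1.7 0 0 0 0 0;-5.1 -1.8 0 0 0 0 0;-5.1 -1.8 0 0 0 0 0'
```

```text
time_s: 6.62
position: [0.5107, 0.0209, 0.0695]
tool_rot: [[0.941, 0.337, 0.003], [0.337, -0.941, -0.0], [0.003, 0.001, -1.0]]
ft_force: [0.9, -1.3, 0.1]
grip_width: 0.0391
gripper_force: 0.0
time_s: 6.95
position: [0.5097, 0.0231, 0.0696]
tool_rot: [[0.942, 0.337, 0.001], [0.337, -0.942, 0.004], [0.002, -0.003, -1.0]]
ft_force: [-3.9, 12.6, 12.7]
grip_width: 0.0304
gripper_force: 39.1
time_s: 7.62
position: [0.4579, 0.0048, 0.0695]
tool_rot: [[0.942, 0.336, 0.0], [0.336, -0.942, 0.003], [0.001, -0.003, -1.0]]
ft_force: [-7.3, 11.8, 18.1]
grip_width: 0.03
gripper_force: 39.8
```

```bash
python3 -m handwheel '-0.2 -0.07 0 0 0 0 0;-0.4 -0.14 0 0 0 0 0;-0.4 -0.14 0 0 0 0 0;-0.4 -0.14 0 0 0 0 0'; python3 -m handwheel '-0.1 -0.04 0 0 0 0 0;-0.2 -0.07 0 0 0 0 0;-0.3 -0.1 0 0 0 0 0;-0.3 -0.1 0 0 0 0 0'
```

```text
time_s: 7.95
position: [0.4546, 0.0036, 0.0695]
tool_rot: [[0.942, 0.337, 0.001], [0.337, -0.942, 0.004], [0.002, -0.003, -1.0]]
ft_force: [-4.1, 14.1, 17.1]
grip_width: 0.0301
gripper_force: 39.8
time_s: 8.28
position: [0.4527, 0.0029, 0.0695]
tool_rot: [[0.942, 0.336, 0.004], [0.336, -0.942, 0.004], [0.005, -0.003, -1.0]]
ft_force: [1.6, 18.6, 13.0]
grip_width: 0.03
gripper_force: 39.5
```

```bash
python3 -m handwheel '-0.2 -0.07 0 0 0 0 0;-0.3 -0.1 0 0 0 0 0;-0.3 -0.1 0 0 0 0 0;-0.3 -0.1 0 0 0 0 0'
python3 - <<'E'
from h import *
snap('side','s6.png')
b=cv2.imread('pics/s6.png')[180:300,230:390];cv2.imwrite('pics/s6c.png',cv2.resize(b,None,fx=5,fy=5,interpolation=cv2.INTER_CUBIC))
E
```

```text
time_s: 8.62
position: [0.4527, 0.0028, 0.0696]
tool_rot: [[0.942, 0.335, 0.011], [0.335, -0.942, 0.006], [0.012, -0.002, -1.0]]
ft_force: [16.1, 30.7, 2.3]
grip_width: 0.0301
gripper_force: 39.9
```

View pics/s6c.png

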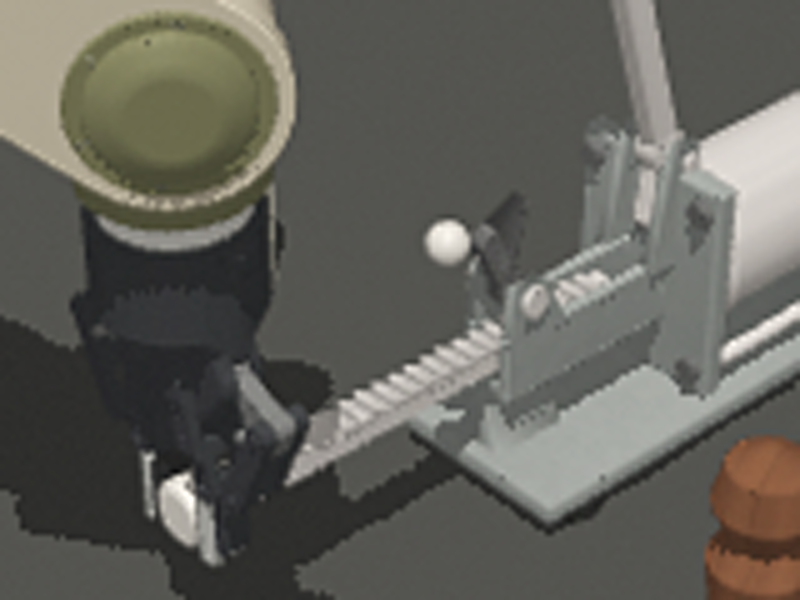

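The bar is fully back: the tool no longer moves while the force rises. The pawl is still thrown back, with its ball at crop (447,243). I relax, release and rise.

```bash
python3 -m handwheel '0.2 0.07 0 0 0 0 0;0.4 0.14 0 0 0 0 0;0.4 0.14 0 0 0 0 1;0.4 0.14 0 0 0 0 1;0.4 0.14 0 0 0 0 1;0.4 0.14 0 0 0 0 1;0.4 0.14 0 0 0 0 1;0.4 0.14 0 0 0 0 1'; python3 -m handwheel '0 0 0 0 0 0 1;0 0 3 0 0 0 1;0 0 6 0 0 0 1;0 0 9 0 0 0 1;0 0 12 0 0 0 1;0 0 14 0 0 0 1;0 0 14 0 0 0 1'
python3 - <<'E'
from h import *
a=snap('scene');b=snap('side')
for im in(a,b):
    B=np.array([.592,.0494,.157]);print(proj(im,B))
    u,v=map(int,proj(im,B));c=im['color'][v-14:v+14,u-14:u+14].astype(int);m=(c.min(2)>190).astype(np.uint8)
    n,l,s,ce=cv2.connectedComponentsWithStats(m)
    print([(s[i,4],ce[i]+[u-14,v-14]) for i in range(1,n)])
B=np.array([.592,.0494,.157])
for k in(.08,0):
    ex=np.array([.9417,.3364,0]);l=np.radians(35);tz=np.sin(l)*ex-np.cos(l)*np.array([0,0,1]);print(goal(B-k*tz,19.66,35))
E
```

```text
time_s: 9.33
position: [0.453, 0.0008, 0.0678]
tool_rot: [[0.942, 0.337, -0.0], [0.337, -0.942, 0.0], [-0.0, -0.0, -1.0]]
ft_force: [-0.4, -0.4, -0.0]
grip_width: 0.0855
gripper_force: 0.0
time_s: 9.92
position: [0.4545, 0.0006, 0.2117]
tool_rot: [[0.941, 0.337, 0.007], [0.337, -0.941, -0.002], [0.006, 0.004, -1.0]]
ft_force: [0.4, 0.6, -0.6]
grip_width: 0.0854
gripper_force: 0.0
(np.float64(355.14477821838597), np.float64(246.79208769349205))
[(np.int32(42), array([354.5       , 245.66666667])), (np.int32(73), array([345.01369863, 255.49315068]))]
(np.float64(319.34717630000097), np.float64(229.06418524840726))
[(np.int32(36), array([319.        , 227.36111111]))]
(array([10.6 ,  3.66, -0.07]), array([ 11.8, -32.9,  -0. ]))
(array([14.92,  5.2 , -6.62]), array([ 11.8, -32.9,  -0. ]))
```

```bash
python3 -m handwheel '2 0.8 1 5 -14 0 1;4 1.5 1 9 -25 0 1;7 2.5 1 11.8 -32.9 0 1;10.6 3.8 0 11.8 -32.9 0 1;10.6 3.8 0 11.8 -32.9 0 1;10.6 3.8 0 11.8 -32.9 0 1;10.6 3.8 0 11.8 -32.9 0 1' 30; python3 -m handwheel '1.4 0.5 -2.2 0 0 0 1;2.9 1 -4.4 0 0 0 1;4.3 1.5 -6.6 0 0 0 1;4.3 1.5 -6.6 0 0 0 1;4.3 1.5 -6.6 0 0 0 0;4.3 1.5 -6.6 0 0 0 0;4.3 1.5 -6.6 0 0 0 0;4.3 1.5 -6.6 0 0 0 0';  python3 -m handwheel '0 0 0 0 0 0 0;0 0 0 0 0 0 0;0 0 0 0 0 0 0;0 0 0 0 0 0 0;0 0 0 0 0 0 0'
python3 - <<'E'
from h import *
snap('wrist','w7.png')
th0=np.arctan2(18,54);ex=np.array([.9417,.3364]);s=2.0
for a in(1.75,1.5,1.25,1,.75,.5,.35,.2,.1,0):
    dx=57*(np.cos(th0+a)-np.cos(th0+s));dz=57*(np.sin(th0+a)-np.sin(th0+s));print(a,np.round([dx*ex[0]/10,dx*ex[1]/10,dz/10],2))
E
```

```text
time_s: 10.6
position: [0.5577, 0.0388, 0.2061]
tool_rot: [[0.776, 0.336, 0.534], [0.275, -0.942, 0.193], [0.568, -0.003, -0.823]]
ft_force: [0.5, 0.8, 1.1]
grip_width: 0.0854
gripper_force: 0.0
time_s: 11.27
position: [0.602, 0.0538, 0.1433]
tool_rot: [[0.771, 0.337, 0.541], [0.276, -0.941, 0.193], [0.574, 0.001, -0.819]]
ft_force: [-0.3, -0.4, -0.5]
grip_width: 0.0388
gripper_force: 0.0
time_s: 11.68
position: [0.6012, 0.0552, 0.1429]
tool_rot: [[0.771, 0.339, 0.539], [0.276, -0.941, 0.196], [0.573, -0.002, -0.819]]
ft_force: [-7.2, 6.3, 8.4]
grip_width: 0.018
gripper_force: 29.0
1.75 [1.08 0.39 0.83]
1.5 [2.33 0.83 1.35]
1.25 [3.66 1.31 1.53]
1 [4.99 1.78 1.36]
0.75 [6.23 2.23 0.84]
0.5 [7.32 2.61 0.01]
0.35 [ 7.86  2.81 -0.62]
0.2 [ 8.32  2.97 -1.33]
0.1 [ 8.56  3.06 -1.83]
0 [ 8.75  3.13 -2.36]
```

View pics/w7.png

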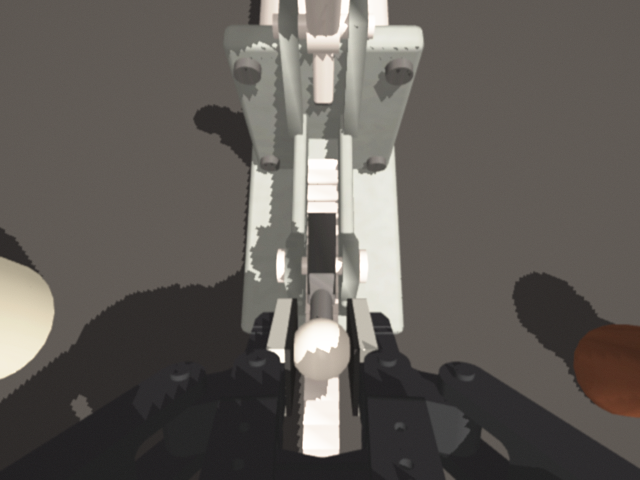

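The ball is held again, at (320,350). I carry it over and down, then release.

```bash
python3 -m handwheel '0.5 0.2 0.45 0 0 0 0;1.1 0.4 0.85 0 0 0 0;1.7 0.6 1.15 0 0 0 0;2.3 0.85 1.35 0 0 0 0;3 1.1 1.5 0 0 0 0;3.65 1.3 1.55 0 0 0 0;4.3 1.5 1.5 0 0 0 0;5 1.8 1.35 0 0 0 0'; python3 -m handwheel '0.65 0.2 -0.2 0 0 0 0;1.25 0.45 -0.5 0 0 0 0;1.8 0.65 -0.9 0 0 0 0;2.3 0.8 -1.35 0 0 0 0;2.6 0.9 -1.65 0 0 0 0;2.9 1 -2 0 0 0 0;3.15 1.1 -2.4 0 0 0 0;3.15 1.1 -2.4 0 0 0 0'; python3 -m handwheel '0 0 0 0 0 0 1;0 0 0 0 0 0 1;0 0 0 0 0 0 1;0 0 0 0 0 0 1;0 0 0 0 0 0 1;0 0 0 0 0 0 1;0 0 0 0 0 0 1;0 0 0 0 0 0 1'; python3 -m handwheel '0 0 0 0 0 0 1;-1.6 -0.6 2.5 0 0 0 1;-3.2 -1.2 5 0 0 0 1;-5.3 -2 8.2 0 0 0 1;-5.3 -2 8.2 0 0 0 1;-5.3 -2 8.2 0 0 0 1;-5.3 -2 8.2 0 0 0 1'
python3 - <<'E'
from h import *
w=snap('wrist');b=snap('side')
B=b['color'][180:300,230:390];W=w['color'][::2,::2]
cv2.imwrite('pics/e.png',np.hstack([cv2.resize(B,(480,360)),cv2.resize(W,(320,360))])[:,:,::-1])
E
```

```text
time_s: 12.4
position: [0.6514, 0.0731, 0.1559]
tool_rot: [[0.772, 0.339, 0.538], [0.276, -0.941, 0.195], [0.572, -0.002, -0.82]]
ft_force: [-2.2, 3.1, 1.8]
grip_width: 0.0175
gripper_force: 30.4
time_s: 13.07
position: [0.6833, 0.0842, 0.1314]
tool_rot: [[0.772, 0.338, 0.538], [0.276, -0.941, 0.196], [0.573, -0.002, -0.82]]
ft_force: [-0.4, 6.4, 1.1]
grip_width: 0.0175
gripper_force: 31.0
time_s: 13.73
position: [0.6835, 0.0829, 0.1313]
tool_rot: [[0.772, 0.337, 0.539], [0.276, -0.941, 0.194], [0.573, -0.001, -0.82]]
ft_force: [-0.2, -0.1, 0.0]
grip_width: 0.0853
gripper_force: 0.0
time_s: 14.32
position: [0.6304, 0.063, 0.213]
tool_rot: [[0.772, 0.337, 0.539], [0.276, -0.941, 0.194], [0.573, -0.001, -0.82]]
ft_force: [0.1, 0.7, -0.1]
grip_width: 0.0856
gripper_force: 0.0
```

View pics/e.png

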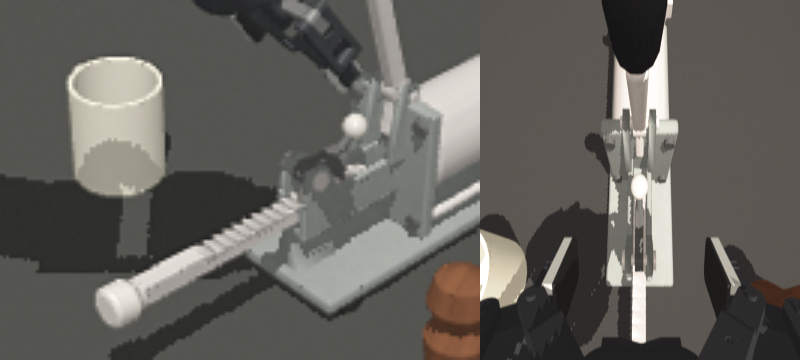

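The pawl ball is back at side (348,222), the same as when it was down at the start. The bar is out, with its drum at (269,281), and the gripper is clear.

```bash
python3 - <<'E'
from h import *
b=snap('side');p=onz(b,269.3,281,.087);print(p,np.dot(p-[.5098,.02,.087],[.9417,.3364,0])*1000)
print(env.close_job())
E
```

```text
[0.45423032 0.00068736 0.087     ] -58.826736976566224
the job is handed in; nothing more can be done
None
```

I threw the pawl back, drew the bar to its stop (about 59 mm from where it started), dropped the pawl into the teeth again, and handed the job in at about 14 s; no verdict came back.

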